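# Lock the graphite block into its push-push dock

## Task

Press the empty dock's sunken platform so that its push-push latch lets go and the platform rises, then lay the loose black graphite block flat between the dock's four corner posts on the raised platform, and press the block down until the latch holds it sunk, flush with the posts, when you let go. Feel for the latch's end stop and press gently: never put more than 16 N on the dock or its platform, directly or through the block, and leave the jars and the brass paddle where they are.

Things in the scene. Friction and masses are not known exactly. Their poses are not given: they have to be found in the camera images.
- dock: Dock fixed to the bench, plain aluminium. Origin: centre of its underside, below the platform's centre, at bench height; z up. Base plate 108 x 84 x 5 mm (-46 to +62 mm along its x). Four L-shaped corner posts, 52 mm high, bound a square well 55 x 55 mm inside (outer faces at +-31.5 mm); legs 13 mm long, 37 mm gaps between. Low walls, 20 mm high, in the gaps at -x and +-y.
- platform_top (a point): Centre of the upper face (dark dot) of the flat steel platform, 52 x 52 mm, that slides vertically in the well; axes as the dock's. It is 34 mm above the bench (18 mm below the post tops) when latched and 48 mm (4 mm below the post tops) when raised.
- platform (a joint): Height of the platform against its latched height in m, up positive: 0 (to 0.001) latched, +0.014 raised, negative while pressed deeper. It starts latched. A damped spring lifts it slowly, 2.5 N at the top to 6 N at the deepest. Pressed down to the end stop and let go, it changes state: from raised it then stays at 0, from latched it rises to +0.014 within half a second.
- latch_case (a point): Top centre of the black latch case by the well (dock's +x side), 17 x 36 mm, 48 mm high. The latch's end stop lies 8 to 23 mm below the latched height: hidden, differs from dock to dock, only felt. A slow push (under 15 mm/s; 1 N more per 12 mm/s) takes 2 to 8 N before it; at it the force climbs 5 to 10 N a mm. Turning back 2.5 mm early trips nothing. 11 to 13 N surely trips it; over 16 N is a fault.
- marver_block: Loose black graphite block, square, 50 x 50 x 18 mm, 0.06 to 0.12 kg, lying flat on the bench. Origin: centre of its underside; z up, sides along x and y. Lying on the latched platform its top is level with the post tops.
- frit_jar_3: Bystander: small screw-lid jar, 45 mm across, 51 mm high, upright. Origin: centre of its underside.
- frit_jar_2: Bystander: screw-lid jar, 54 mm across, 68 mm high, upright. Origin: centre of its underside.
- brass_paddle: Bystander: brass paddle with a wooden handle, lying, 138 mm long along its x, 42 mm wide, 25 mm high. Origin: middle of its underside.

How it is judged:
By the outcome, as a careful person would: the job done as asked, in the order asked, and still so for the second after the job is handed in, with the robot touching nothing.
It also fails if it takes over 67 s, if anything falls off the work surface, if the arm or the gripper's body presses on something with over 40 N, if the wrist force passes 120 N, or if a joint passes its speed limit or range.

## Robot

A 7-joint arm with a two-finger parallel gripper is mounted at the origin on a cart in front of the work surface, level with it; the furniture and walls round the work are solid. World frame = base frame: x ahead of the robot, y to its left, z up, the work surface at z = 0. Lengths are in mm, angles in rad, forces in N, time in s.
With the tool pointing down it reaches from about 400 to 875 mm from the base axis. Payload 4.4 kg.
Tool frame: the origin (TCP) lies at the very end of the fingers, on their centre line; the grasp point (between the pads) lies 19 mm behind it; z points along the fingers, y is the direction in which the jaws open and shut (so a half turn about z gives the same grasp; the last joint's range is limited). The gripper opens to 85 mm and grips with 20 to 120 N. Pads are 22 mm wide; open, the fingers measure 114 mm over their backs; the gripper's body (76 mm by 85 mm) begins 54 mm behind the grasp point. The pads swing forward as they close: fully open they stand 13 mm farther back than shut.
Start: joints at [-1.191, 0.628, 0.038, 1.517, -0.027, 0.996, -0.02], TCP at [280.245, 586.499, 206.713] pointing down, gripper open.
Joint ranges: [-3.06, 3.06], [-0.37, 2.12], [-1.25, 1.32], [0.18, 2.47], [-1.1, 4.24], [0.23, 1.98], [-2.94, 2.94]. Speed limits (rad/s): [2.57, 2.57, 3.14, 3.14, 3.14, 3.14, 3.14].

## Interface

Orientations are given as [roll, pitch, yaw] about the fixed x, y, z axes, in that order (R = Rz(yaw) Ry(pitch) Rx(roll)).
In Python, from cell import ctrl gives the robot as it stands.
- The arm moves only by the shell command python3 -m crank 'ROWS' [OPENING]. ROWS is JSON, a list that holds one entry, the list of rows, each a list of 6 numbers: the shift along the tool's x, y, z in units of 30 mm (1.0 is 30 mm), then the turn, a rotation vector about the tool's x, y, z in units of 6 degrees (1.0 is 6 degrees). In form: [[[tx, ty, tz, rx, ry, rz], ...]]. A call has 1 to 12 rows; each row shifts and turns the pose as measured when the row begins, along the tool's axes as they then stand; what a row does not reach is not made up. A row lasts 1/12 s, in which the tool goes at most 41.7 mm and 7.16 degrees, less where a joint would pass 70% of its speed; a pose out of reach is approached as far as the arm can. A call is refused whole if a number of a shift passes 1 or a number of a turn 1, either way. A call with a gripper value outside its range is refused whole. OPENING is the gripper command: -1 is fully open, 1 is shut, values between are in proportion, set as the call begins (- or left out, the last holds). The fingers move at their own pace and stop on an object; the grip force is fixed at half the most. Time passes only in rows, so rows that do not move let the fingers close. It gives the time, the measured TCP pose, the force and the opening at its end, in the units of the state.
- ctrl.read_state(): the state, without advancing time (a new reading comes with each control period).
- ctrl.get_image(name): name is "scene" or "top" or "wrist"; returns a dict with "color" (400x640x3 uint8, red, green, blue), "depth" (400x640 float32, mm along the optical axis (not along the pixel's ray), 0 where there is no reading), "camera_matrix" (3x3 intrinsics, pixels), "R" (3x3) and "t" (3): a world point X has camera coordinates R X + t. Camera axes: x right, y down, z forward; pixel columns grow to the right and rows downward; lengths in mm; the calibration is good to about 2 mm. A picture is of the moment at which its call begins.
- ctrl.finish_job(): hands the job in, once; it reports no verdict.
Trained networks look in a picture, given as the dict that the camera call returned (one of the last four; its "shot" number tells which), for a name from the list of things; names that differ only in an ending like _2 or _b are one class to them, and where a whole thing is asked for, a point or a joint stands for the part that bears it (a point fixed in the world has none). Each returns a list of dicts, best first, with "conf" (0 to 1); they miss things now and then, are a little off and sometimes report something else, mostly with a low value. They report only what shows in the picture. A call takes as long as a camera call.
- ctrl.search_frame(query, picture): "extent" ([centre column, centre row, width, height] in pixels, round what is visible of it).
The state is a dict: "clock": time; "qpos": joint angles; "qd": joint speeds; "tau": joint torques, N m; "eef_pos": TCP position; "tool_rot": TCP orientation; "force": force on the tool from outside, world axes, zero at the start; "torque": the same for the moment, N m; "width": finger opening in mm.
Only numpy, scipy, OpenCV 4.12 (cv2) and the standard library are available. Lean on these libraries where they do the work, as an engineer would, in place of code of your own. Each camera call takes 0.05 s, during which the arm holds its last target. There are 200 camera calls.

## Working session

There is one attempt and no reset: what is moved stays moved. The work goes in short steps, Python scripts to look and compute and a shell command to move; the robot and the scene stay as the last step left them, time stands still between calls to the robot, and variables do not carry over. Pictures are saved under pics/ and viewed, about 8 in all and at most 12, crops included, and the job is handed in when it is done.

```bash
mkdir -p pics; ls; cat > h.py <<'E'
from cell import ctrl
import numpy as np, cv2
def shot(n,name=None):
    p=ctrl.get_image(n)
    if name: cv2.imwrite('pics/'+name+'.png',p['color'][:,:,::-1])
    return p
def px(p,u,v,z=None):
    K=np.array(p['camera_matrix']);R=np.array(p['R']);t=np.array(p['t'])
    d=np.linalg.inv(K)@np.array([u,v,1.]);c=-R.T@t
    if z is None:
        return R.T@(d*p['depth'][int(round(v)),int(round(u))]-t)
    r=R.T@d
    return c+r*(z-c[2])/r[2]
def cloud(p):
    K=np.array(p['camera_matrix']);R=np.array(p['R']);t=np.array(p['t'])
    v,u=np.mgrid[:400,:640];D=p['depth']
    P=np.stack([(u-K[0,2])/K[0,0]*D,(v-K[1,2])/K[1,1]*D,D],-1)-t
    W=P@R; W[D<=0]=np.nan
    return W
E
python3 - <<'E'
from h import *
s=ctrl.read_state();print(s)
for n in('top','scene'):
    p=shot(n,n)
    print(n,p['t'],(-np.array(p['R']).T@np.array(p['t'])))
    for q in('dock','platform_top','latch_case','marver_block','frit_jar_2','brass_paddle'):
        for r in ctrl.search_frame(q,p)[:2]:
            e=r['extent'];print(q,round(r['conf'],2),np.round(e),np.round(px(p,min(e[0],639),min(e[1],399))))
a=cv2.imread('pics/top.png');cv2.imwrite('pics/both.png',a)
E
```

```text
pics
{'clock': 0.0, 'qpos': array([-1.19078883,  0.62937715,  0.03842458,  1.51838738, -0.02698296,
        0.99629259, -0.01997724]), 'qd': array([-1.32037641e-03,  6.67470053e-04, -6.26100055e-04,  9.86554624e-06,
       -7.36072543e-04,  9.27531876e-04, -1.24670351e-03]), 'tau': array([ 7.68371192e-04, -5.63412988e+01,  1.22617297e+00, -1.93456596e+01,
        1.08867983e-02,  1.03514155e-02, -3.29712202e-05]), 'eef_pos': array([279.9462837 , 585.8664033 , 205.76252617]), 'tool_rot': array([-3.13964605e+00,  3.17857884e-05,  2.69583085e+00]), 'force': array([ 0.70675196, -0.68212455, -0.15161997]), 'torque': array([ 0.03305787, -0.0089633 , -0.03598004]), 'width': 85.35214144382812}
top [-78.14494078 539.77183287 990.40127852] [ 415.4695571   -72.72374148 1049.02395606]
dock 0.76 [287. 180.  52.  58.] [583.  -6.  32.]
platform_top 0.9 [286. 181.  30.  34.] [581.  -3.  36.]
latch_case 0.78 [288. 181.  52.  59.] [580.  -7.  38.]
marver_block 0.97 [409. 198.  29.  26.] [ 547. -261.   18.]
frit_jar_2 0.83 [331. 138.  24.  21.] [668. -97.  49.]
brass_paddle 0.75 [314. 261.  26.  66.] [415. -61.  25.]
scene [-465.87023804  279.01905894  666.11953611] [ 171.4577623  -522.058804    660.80162775]
dock 0.87 [308. 194.  48.  39.] [573. -14.  33.]
platform_top 0.61 [309. 188.  25.  18.] [589.   2.  31.]
latch_case 0.9 [309. 194.  50.  40.] [575. -17.  35.]
marver_block 0.98 [378. 274.  31.  32.] [ 541. -272.   17.]
frit_jar_2 0.88 [364. 192.  18.  30.] [ 665. -110.   50.]
frit_jar_2 0.85 [417. 230.  29.  35.] [ 654. -271.   63.]
brass_paddle 0.63 [268. 250.  62.  34.] [412. -71.  12.]
brass_paddle 0.28 [307. 188.  26.  17.] [583.   3.  34.]
```

View pics/top.png

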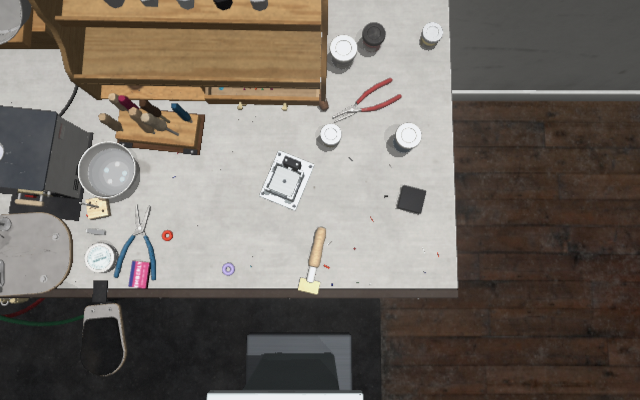

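View pics/scene.png

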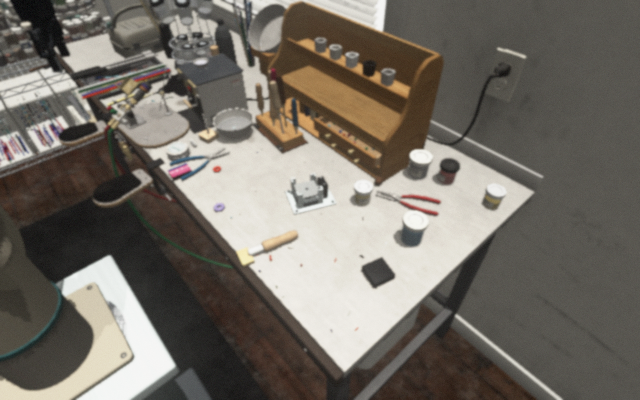

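The top view shows the dock near (287,180) with its latch case towards +x (293,163), the block at (411,199) and the paddle at (314,260). The jars are at (331,134) and (408,137). The scene view agrees. Next I'll work out the yaws.

```bash
python3 - <<'E'
from h import *
p=shot('top');W=cloud(p);g=cv2.cvtColor(p['color'],cv2.COLOR_RGB2GRAY)
m=np.zeros_like(g);m[183:215,392:428]=(g[183:215,392:428]<90)
n,l,st,c=cv2.connectedComponentsWithStats(m);i=1+np.argmax(st[1:,4])
pts=np.array([px(p,u,v,18)[:2] for v,u in np.argwhere(l==i)],np.float32)
print('block',cv2.minAreaRect(pts),pts.mean(0))
s=slice(145,215),slice(255,320)
m=np.zeros_like(g);m[s]=(g[s]>225)
n,l,st,c=cv2.connectedComponentsWithStats(m);i=1+np.argmax(st[1:,4])
pts=np.array([px(p,u,v,5)[:2] for v,u in np.argwhere(l==i)],np.float32);print('dock',cv2.minAreaRect(pts),len(pts))
q=W[s];k=(q[...,2]>44)&(q[...,2]<62);print(q[k][:,:].mean(0), cv2.minAreaRect(q[k][:,:2].astype(np.float32)))
print(px(p,331,134,51),px(p,408,133,68),px(p,318,240,20),px(p,308,285,5))
# heights over 60 in the path
k=(W[...,2]>120)&(W[...,0]<750);print([(np.nanmin(W[k][:,a]),np.nanmax(W[k][:,a])) for a in range(3)])
cv2.imwrite('pics/c.png',cv2.resize(p['color'][145:215,255:435,::-1],None,fx=4,fy=4,interpolation=cv2.INTER_CUBIC))
E
```

```text
block ((544.9564819335938, -265.3639221191406), (51.87912368774414, 50.06500244140625), 75.84880828857422) [ 545.0475  -265.40445]
dock ((588.91455078125, -2.24359130859375), (81.96699523925781, 105.89315032958984), 67.87799835205078) 592
[602.93369317  -7.66735914  50.03940663] ((589.513671875, -2.3911819458007812), (63.296844482421875, 80.6005859375), 67.58564758300781)
[676.61417247 -96.54513678  51.        ] [ 674.59781185 -252.6747213    68.        ] [459.41710357 -70.0196296   20.        ] [366.57451487 -49.34162295   5.        ]
[(np.float64(534.0281392375911), np.float64(716.1963240888203)), (np.float64(194.5465904775125), np.float64(523.9376050437152)), (np.float64(120.00419429343886), np.float64(205.70824471246473))]
```

View pics/c.png

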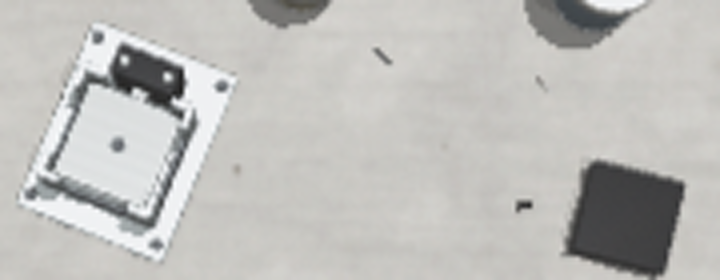

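```bash
python3 -m crank '[[[-0.83,-0.7,0,0,0,0],[-0.83,-0.7,0,0,0,0],[-0.83,-0.7,0,0,0,0],[-0.83,-0.7,0,0,0,0],[-0.83,-0.7,0,0,0,0],[-0.83,-0.7,0,0,0,0],[-0.83,-0.7,0,0,0,0],[-0.83,-0.7,0,0,0,0],[-0.83,-0.7,0,0,0,0],[-0.83,-0.7,0,0,0,0],[-0.83,-0.7,0,0,0,0],[-0.83,-0.7,0,0,0,0]]]' 1
```

```text
clock: 1.75
eef_pos: [444.1, 226.9, 204.8]
tool_rot: [3.132, -0.004, 2.714]
force: [0.4, 0.4, 0.4]
width: 0.2
```

```bash
cat >> h.py <<'E'
from scipy.spatial.transform import Rotation as Ro
def to(x,y,z,jaw=None):
    """tool-frame units to go to xyz, tool vertical, jaw axis at angle jaw deg"""
    s=ctrl.read_state();R=Ro.from_euler('xyz',s['tool_rot'])
    d=R.inv().apply(np.array([x,y,z])-s['eef_pos'])/30
    o=''
    if jaw is not None:
        T=Ro.from_euler('xyz',[np.pi,0,np.deg2rad(jaw+90)])
        o=np.round(np.rad2deg((R.inv()*T).as_rotvec())/6,3)
    print('clock',round(s['clock'],2),'pos',np.round(s['eef_pos'],1),'f',np.round(s['force'],1),'units',np.round(d,3),'rot',o,'len',np.linalg.norm(d)*30)
E
python3 -c "
from h import *
to(565,0,190,67.7)"
```

```text
clock 1.75 pos [444.1 226.9 204.8] f [0.4 0.4 0.4] units [-6.806 -5.214  0.414] rot [ 0.094 -0.036 -0.369] len 257.5170404406989
```

```bash
python3 -m crank '[[[-0.76,-0.58,0.05,0.01,0,-0.04],[-0.76,-0.58,0.05,0.01,0,-0.04],[-0.76,-0.58,0.05,0.01,0,-0.04],[-0.76,-0.58,0.05,0.01,0,-0.04],[-0.76,-0.58,0.05,0.01,0,-0.04],[-0.76,-0.58,0.05,0.01,0,-0.04],[-0.76,-0.58,0.05,0.01,0,-0.04],[-0.76,-0.58,0.05,0.01,0,-0.04],[-0.76,-0.58,0.05,0.01,0,-0.04],[0,0,0,0,0,0],[0,0,0,0,0,0]]]'
python3 - <<'E'
from h import *
to(581.5,0.8,110,67.7)
p=shot('wrist','w1')
print('cam',-np.array(p['R']).T@np.array(p['t']))
for q in('dock','platform_top','latch_case'):
    for r in ctrl.search_frame(q,p)[:2]:
        e=r['extent'];print(q,round(r['conf'],2),np.round(e),np.round(px(p,min(e[0],639),min(e[1],399),34)))
E
```

```text
clock: 2.67
eef_pos: [578.6, -21.4, 191.7]
tool_rot: [3.141, 0.005, 2.74]
force: [0.2, -0.4, -0.7]
width: -0.2
clock 2.67 pos [578.6 -21.4 191.7] f [ 0.2 -0.4 -0.7] units [0.214 0.72  2.723] rot [ 0.001  0.048 -0.115] len 84.7246073627046
cam [516.80609038   5.87641307 358.12837803]
dock 0.98 [339. 174.  75.  91.] [580.   2.  34.]
dock 0.51 [285. 266.  12.  17.] [659. -99.  34.]
platform_top 0.95 [342. 174.  48.  56.] [582.   5.  34.]
platform_top 0.64 [222.  61.  56. 122.] [429. -63.  34.]
latch_case 0.71 [339. 175.  72.  90.] [581.   1.  34.]
```

View pics/w1.png

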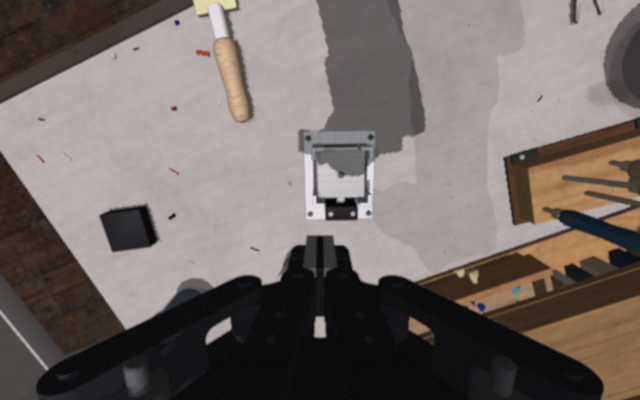

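The dot is near (341,174), the latch case at (342,211) and the block at (128,228). The dock's sides look parallel to the image columns.

```bash
python3 - <<'E'
from h import *
p=shot('wrist');g=cv2.cvtColor(p['color'],cv2.COLOR_RGB2GRAY)
r=g[168:181,334:349].astype(int);print(r)
print('dot',px(p,341,174,34), 'case',px(p,342,211,48))
for n,z in(('plate corners',5),):
    for u,v in((303,130),(375,130),(306,219),(373,219)): print(px(p,u,v,z))
W=cloud(p);s=slice(125,225),slice(298,382);q=W[s];k=(abs(q[...,2]-50)<5);print('tops',cv2.minAreaRect(q[k][:,:2].astype(np.float32)))
k=abs(q[...,2]-34)<3;pp=q[k];print('plat',len(pp),pp.mean(0),cv2.minAreaRect(pp[:,:2].astype(np.float32)))
k=abs(q[...,2]-5)<3;print('plate',cv2.minAreaRect(q[k][:,:2].astype(np.float32)))
q=W[195:260,95:165];k=abs(q[...,2]-18)<3;print('block',q[k].mean(0),cv2.minAreaRect(q[k][:,:2].astype(np.float32)))
E
```

```text
[[104 103 101 101 102 103 103 103 103 103 103 102 104 102 104]
 [126 116 107 104 103 103 103 103 103 104 104 104 103 104 103]
 [160 143 129 116 104 103 103 105 104 103 103 105 104 104 104]
 [185 173 161 132 105  99 100 102 104 104 105 105 105 105 106]
 [199 193 177 136  96  86  88  93 101 103 105 105 104 104 104]
 [200 194 172 127  88  73  70  77  91 100 103 106 105 103 104]
 [195 182 149 110  88  82  72  70  85 102 118 126 118 111 108]
 [192 171 129 100  90  92  87  83  99 128 149 160 152 141 133]
 [194 170 128  97  92  94  92  98 126 163 181 187 184 179 171]
 [196 179 140 107  94  94  96 111 145 182 194 197 197 196 192]
 [199 190 164 133 114 109 117 138 169 191 198 199 199 198 199]
 [200 197 186 169 151 145 154 171 187 196 199 197 198 198 197]
 [197 196 194 190 184 182 184 190 194 196 196 196 196 195 194]]
dot [580.42379213   6.65760876  34.        ] case [615.89561687  -7.30623055  48.        ]
[521.67571376 -14.824118     5.        ]
[553.68051691  61.48315956   5.        ]
[622.09432372 -54.61618127   5.        ]
[654.38516021  22.3388396    5.        ]
tops ((589.2670288085938, 0.86651611328125), (62.230194091796875, 79.98161315917969), 67.88716888427734)
plat 2321 [581.79235818   3.56437638  33.95499548] ((582.3178100585938, 3.0592498779296875), (61.24706268310547, 65.1651611328125), 67.49465942382812)
plate ((590.4315185546875, 3.7418899536132812), (91.02413177490234, 108.00541687011719), 67.29006958007812)
block [ 546.45297454 -262.68920703   17.43207105] ((546.9293212890625, -263.65582275390625), (51.547359466552734, 49.84091567993164), 75.28089141845703)
```

```bash
python3 -c "
from h import *
to(581.5,2.5,50,67.5)"
```

```text
clock 2.92 pos [577.8 -18.7 192. ] f [-0.2 -0.7 -0.6] units [0.183 0.695 4.734] rot [ 0.007  0.044 -0.04 ] len 143.64674229972192
```

```bash
python3 -m crank '[[[0.06,0.23,0.3,0,0.01,-0.01],[0.06,0.23,0.8,0,0.01,-0.01],[0.06,0.23,0.8,0,0.01,-0.01],[0,0,0.8,0,0.01,0],[0,0,0.8,0,0,0],[0,0,0.7,0,0,0],[0,0,0.4,0,0,0],[0,0,0,0,0,0],[0,0,0,0,0,0]]]'; python3 -c "
from h import *
to(581.5,2.5,34,67.5)"
```

```text
clock: 3.67
eef_pos: [580.7, 20.0, 46.9]
tool_rot: [3.133, 0.0, 2.765]
force: [0.3, 0.1, -0.2]
width: 0.4
clock 3.67 pos [580.7  20.   46.9] f [ 0.3  0.1 -0.2] units [-0.238 -0.536  0.427] rot [0.082 0.002 0.157] len 21.77155334196179
```

```bash
python3 -m crank '[[[-0.06,-0.14,0,0.02,0,0.04],[-0.06,-0.14,0,0.02,0,0.04],[0,-0.1,0,0,0,0],[0,0,0,0,0,0],[0,0,0,0,0,0],[0,0,0,0,0,0]]]'; python3 -c "
from h import *
to(581.5,2.5,34,67.5)"
```

```text
clock: 4.17
eef_pos: [582.3, 8.2, 50.9]
tool_rot: [3.135, 0.006, 2.757]
force: [-0.3, -0.0, 0.3]
width: 0.0
clock 4.17 pos [582.3   8.2  50.9] f [-0.3 -0.   0.3] units [-0.044 -0.19   0.561] rot [0.068 0.059 0.081] len 17.814922797791002
```

```bash
python3 -m crank '[[[-0.02,-0.09,0.1,0.02,0.02,0.03],[-0.02,-0.09,0.1,0.02,0.02,0.03],[0,0,0.08,0,0,0],[0,0,0.05,0,0,0],[0,0,0,0,0,0],[0,0,0,0,0,0]]]'; python3 -c "
from h import *
to(581.5,2.5,34,67.5)"
```

```text
clock: 4.67
eef_pos: [581.8, 1.9, 40.5]
tool_rot: [3.139, 0.003, 2.75]
force: [0.4, 0.0, -0.4]
width: 0.1
clock 4.67 pos [581.8   1.9  40.5] f [ 0.4  0.  -0.4] units [0.019 0.015 0.215] rot [0.029 0.025 0.007] len 6.494034310233469
```

Now press slowly.

```bash
python3 -m crank '[[[0,0,0.035,0,0,0],[0,0,0.035,0,0,0],[0,0,0.035,0,0,0],[0,0,0.035,0,0,0],[0,0,0.035,0,0,0],[0,0,0.035,0,0,0],[0,0,0.035,0,0,0],[0,0,0.035,0,0,0]]]'; python3 -m crank '[[[0,0,0.035,0,0,0],[0,0,0.035,0,0,0],[0,0,0.035,0,0,0],[0,0,0.035,0,0,0]]]'
```

```text
clock: 5.33
eef_pos: [581.9, 2.4, 31.2]
tool_rot: [3.138, 0.003, 2.75]
force: [-0.1, 0.1, 0.6]
width: 0.1
clock: 5.67
eef_pos: [582.0, 2.4, 26.6]
tool_rot: [3.138, 0.003, 2.75]
force: [0.2, -0.6, -0.1]
width: 0.0
```

```bash
python3 - <<'E'
from h import *
s=ctrl.read_state();print(s['force'],s['torque'],s['eef_pos'])
p=shot('wrist');a=cv2.resize(p['color'][180:340,220:420,::-1],None,fx=2.5,fy=2.5)
q=shot('scene');b=cv2.resize(q['color'][130:230,250:375,::-1],None,fx=3.2,fy=4)
cv2.imwrite('pics/w2.png',np.hstack([a[:400],b[:400]])[:, :800] if a.shape[0]==b.shape[0] else a)
E
```

```text
[ 0.23458655 -0.6395616  -0.0561935 ] [0.00259458 0.04571591 0.02124823] [581.9542908    2.42147719  26.55157211]
```

View pics/w2.png

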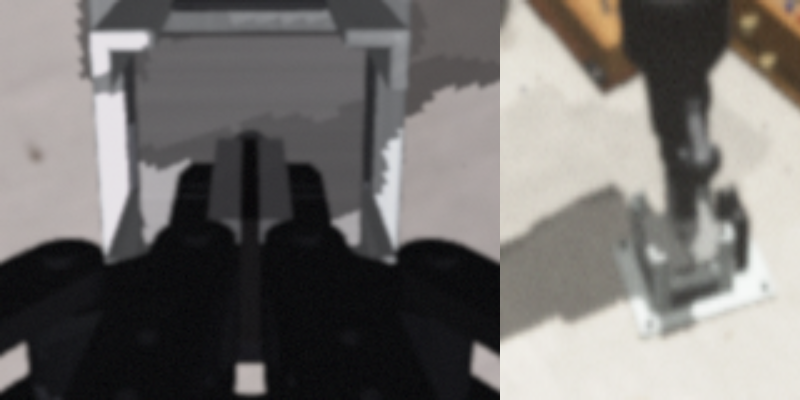

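```bash
python3 - <<'E'
from h import *
p=shot('wrist');W=cloud(p)
for v,u in((200,320),(210,320),(215,300),(215,340),(230,320),(245,310)): print(v,u,np.round(W[v,u],1))
q=shot('scene');W=cloud(q);k=(W[...,0]>555)&(W[...,0]<605)&(abs(W[...,1]-2)<20)&(W[...,2]>20)&(W[...,2]<45);print(k.sum())
print('dot',px(p,320,180+135/2.5,34),px(p,320,180+135/2.5,27))
E
```

```text
200 320 [560.7  12.5  33.3]
210 320 [565.8  10.4  34.2]
215 300 [564.6  -1.3  32.9]
215 340 [572.8  19.6  33.9]
230 320 [576.6   5.9  34.4]
245 310 [570.8   3.2  64.9]
187
dot [579.02093816   4.93516658  34.        ] [581.61780533   3.90020259  27.        ]
```

```bash
python3 - <<'E'
from h import *
p=shot('wrist');W=cloud(p)
for u in (308,315,320,326,332): print(u,[tuple(np.round(W[v,u]).astype(int)) for v in range(226,262,4)])
s=ctrl.read_state();print(s['qpos'],s['eef_pos'],s['force'])
E
```

```text
308 [(np.int64(573), np.int64(0), np.int64(33)), (np.int64(575), np.int64(-1), np.int64(34)), (np.int64(577), np.int64(-1), np.int64(34)), (np.int64(570), np.int64(2), np.int64(59)), (np.int64(570), np.int64(3), np.int64(63)), (np.int64(570), np.int64(2), np.int64(67)), (np.int64(570), np.int64(3), np.int64(72)), (np.int64(570), np.int64(3), np.int64(77)), (np.int64(570), np.int64(3), np.int64(80))]
315 [(np.int64(574), np.int64(4), np.int64(34)), (np.int64(576), np.int64(3), np.int64(33)), (np.int64(578), np.int64(2), np.int64(35)), (np.int64(571), np.int64(6), np.int64(59)), (np.int64(571), np.int64(6), np.int64(63)), (np.int64(572), np.int64(5), np.int64(67)), (np.int64(571), np.int64(6), np.int64(72)), (np.int64(571), np.int64(6), np.int64(76)), (np.int64(571), np.int64(6), np.int64(81))]
320 [(np.int64(575), np.int64(7), np.int64(33)), (np.int64(577), np.int64(6), np.int64(33)), (np.int64(579), np.int64(5), np.int64(34)), (np.int64(572), np.int64(8), np.int64(59)), (np.int64(572), np.int64(8), np.int64(63)), (np.int64(572), np.int64(8), np.int64(68)), (np.int64(572), np.int64(8)
[... 387 characters left out ...]
(573), np.int64(10), np.int64(71)), (np.int64(573), np.int64(10), np.int64(76)), (np.int64(573), np.int64(10), np.int64(80))]
332 [(np.int64(577), np.int64(13), np.int64(34)), (np.int64(579), np.int64(12), np.int64(35)), (np.int64(582), np.int64(11), np.int64(34)), (np.int64(575), np.int64(13), np.int64(58)), (np.int64(574), np.int64(13), np.int64(64)), (np.int64(574), np.int64(13), np.int64(69)), (np.int64(574), np.int64(13), np.int64(73)), (np.int64(574), np.int64(12), np.int64(77)), (np.int64(574), np.int64(12), np.int64(81))]
[-0.07134334  0.77914898  0.03187223  1.85140488 -0.04994179  0.5080316
  1.17445619] [581.98092358   2.42565347  26.69481311] [-0.13290279  0.41692118 -0.20537946]
```

```bash
python3 -m crank '[[[0,0,0.035,0,0,0],[0,0,0.035,0,0,0],[0,0,0.035,0,0,0]]]'; python3 - <<'E'
from h import *
p=shot('wrist');W=cloud(p)
for u in (300,320,340): print(u,[tuple(int(a) for a in np.nan_to_num(np.round(W[v,u]))) for v in range(200,262,4)])
q=shot('scene');W=cloud(q);g=q['color'].max(2)
k=(W[...,0]>560)&(W[...,0]<605)&(abs(W[...,1]-2)<25)&(W[...,2]>20)&(W[...,2]<110)
for v,u in np.argwhere(k)[::25]: print(v,u,np.round(W[v,u]),g[v,u])
E
```

```text
clock: 6.17
eef_pos: [582.4, 2.5, 23.7]
tool_rot: [3.138, 0.003, 2.75]
force: [0.5, -0.5, -0.7]
width: -0.4
300 [(556, 3, 35), (558, 2, 33), (561, 1, 33), (562, 0, 35), (565, -1, 33), (567, -2, 34), (569, -2, 35), (571, -3, 35), (573, -4, 34), (576, -6, 33), (578, -6, 34), (580, -7, 34), (573, -3, 58), (573, -3, 62), (572, -2, 67), (573, -2, 71)]
320 [(561, 13, 33), (563, 12, 33), (565, 11, 34), (567, 10, 34), (569, 9, 34), (571, 8, 34), (573, 8, 34), (575, 7, 33), (578, 6, 34), (573, 8, 53), (573, 8, 57), (572, 8, 64), (573, 8, 67), (572, 8, 72), (572, 8, 76), (572, 8, 79)]
340 [(564, 23, 34), (567, 22, 34), (569, 21, 34), (571, 20, 33), (573, 20, 35), (575, 19, 34), (577, 18, 34), (580, 17, 34), (581, 16, 35), (584, 15, 34), (586, 14, 35), (588, 14, 35), (580, 15, 58), (580, 15, 63), (579, 15, 67), (580, 14, 71)]
165 298 [579.  26.  95.] 164
174 301 [568.   2.  89.] 150
179 304 [572.  -3.  75.] 71
181 308 [578. -10.  69.] 51
183 311 [589.  -7.  55.] 107
185 309 [581.  -9.  54.] 75
186 315 [603.  -5.  34.] 193
188 298 [568.  18.  33.] 123
189 300 [570.  12.  34.] 124
190 304 [574.   3.  34.] 123
191 310 [583. -10.  34.] 144
192 316 [592. -22.  33.] 186
195 303 [561.  -9.  34.] 122
```

```bash
python3 -m crank '[[[0,0,0.06,0,0,0],[0,0,0.06,0,0,0],[0,0,0.06,0,0,0],[0,0,0.03,0,0,0]]]'; python3 - <<'E'
from h import *
p=shot('wrist');W=cloud(p);c=-np.array(p['R']).T@np.array(p['t']);s=ctrl.read_state()
print(c-s['eef_pos'],s['eef_pos'],s['force'])
for u in (300,320,340): print(u,[tuple(int(a) for a in np.nan_to_num(np.round(W[v,u]))) for v in range(220,262,3)])
E
```

```text
clock: 6.6
eef_pos: [582.3, 2.5, 16.8]
tool_rot: [3.138, 0.003, 2.75]
force: [-0.5, 0.5, -0.1]
width: -0.1
[-61.9022822   26.04334799 166.65996226] [582.24825501   2.43507163  16.68911201] [-0.05849289  0.45202174  0.06721372]
300 [(564, 0, 35), (566, -1, 34), (568, -2, 34), (569, -2, 35), (571, -3, 35), (573, -4, 33), (574, -5, 33), (576, -5, 34), (577, -6, 33), (572, -3, 51), (573, -3, 53), (573, -2, 57), (573, -2, 60), (573, -2, 63)]
320 [(569, 9, 33), (570, 9, 34), (572, 8, 33), (573, 7, 34), (575, 7, 34), (576, 6, 34), (572, 8, 49), (573, 8, 52), (572, 8, 56), (572, 8, 60), (572, 8, 62), (572, 8, 65), (573, 8, 68), (573, 8, 71)]
340 [(573, 19, 34), (574, 19, 34), (576, 18, 34), (577, 17, 34), (579, 17, 34), (580, 16, 34), (582, 15, 34), (584, 15, 34), (586, 14, 33), (579, 15, 52), (580, 15, 53), (580, 15, 57), (580, 15, 60), (579, 14, 63)]
```

```bash
python3 -m crank '[[[0,0,0.05,0,0,0],[0,0,0.05,0,0,0],[0,0,0.05,0,0,0],[0,0,0.03,0,0,0]]]';python3 -m crank '[[[0,0,0.03,0,0,0],[0,0,0.03,0,0,0],[0,0,0.03,0,0,0]]]';python3 -m crank '[[[0,0,0.03,0,0,0],[0,0,0.03,0,0,0],[0,0,0.03,0,0,0]]]'
```

```text
clock: 6.98
eef_pos: [582.3, 2.4, 10.8]
tool_rot: [3.138, 0.003, 2.75]
force: [-0.1, 0.2, -0.6]
width: 0.2
clock: 7.23
eef_pos: [582.4, 2.5, 8.4]
tool_rot: [3.138, 0.003, 2.75]
force: [-2.7, 0.1, 4.5]
width: -0.1
clock: 7.48
eef_pos: [582.3, 2.5, 6.3]
tool_rot: [3.138, 0.003, 2.75]
force: [-1.3, 0.9, 4.4]
width: 0.1
```

```bash
python3 -m crank '[[[0,0,0.03,0,0,0],[0,0,0.03,0,0,0],[0,0,0.03,0,0,0],[0,0,0.03,0,0,0]]]';python3 -m crank '[[[0,0,0.02,0,0,0],[0,0,0.02,0,0,0]]]'
```

```text
clock: 7.82
eef_pos: [582.4, 2.4, 2.9]
tool_rot: [3.138, 0.004, 2.75]
force: [-1.6, -0.2, 4.8]
width: 0.3
clock: 7.98
eef_pos: [582.4, 2.5, 1.7]
tool_rot: [3.138, 0.004, 2.75]
force: [-1.1, 0.5, 4.7]
width: 0.4
```

```bash
python3 -m crank '[[[0,0,0.02,0,0,0]]]'
```

```text
clock: 8.07
eef_pos: [582.4, 2.5, 1.1]
tool_rot: [3.138, 0.004, 2.75]
force: [-1.6, -0.4, 4.6]
width: 0.1
```

```bash
python3 -m crank '[[[0,0,0.02,0,0,0]]]'
```

```text
clock: 8.15
eef_pos: [582.4, 2.5, 0.4]
tool_rot: [3.138, 0.004, 2.75]
force: [-1.1, -0.2, 5.0]
width: 0.5
```

```bash
g(){ tee o | grep -E 'pos|force'; python3 -c "
import re;f=re.search(r'force: \[(.*?)\]',open('o').read()).group(1).split(',')
raise SystemExit(float(f[2])>6.5)"; }
python3 -m crank '[[[0,0,0.02,0,0,0]]]'|g && python3 -m crank '[[[0,0,0.02,0,0,0]]]'|g && python3 -m crank '[[[0,0,0.02,0,0,0]]]'|g && python3 -m crank '[[[0,0,0.02,0,0,0]]]'|g && python3 -m crank '[[[0,0,0.02,0,0,0]]]'|g && python3 -m crank '[[[0,0,0.02,0,0,0]]]'|g && python3 -m crank '[[[0,0,0.02,0,0,0]]]'|g && python3 -m crank '[[[0,0,0.02,0,0,0]]]'|g && python3 -m crank '[[[0,0,0.02,0,0,0]]]'|g && python3 -m crank '[[[0,0,0.02,0,0,0]]]'|g
```

```text
eef_pos: [582.3, 2.5, -0.1]
force: [-1.5, 0.9, 5.3]
eef_pos: [582.4, 2.5, -0.7]
force: [-0.2, 0.2, 5.3]
eef_pos: [582.4, 2.5, -1.3]
force: [-1.9, -0.5, 5.4]
eef_pos: [582.4, 2.5, -1.8]
force: [-0.4, -0.5, 5.1]
eef_pos: [582.4, 2.5, -2.3]
force: [-1.5, 0.3, 5.8]
eef_pos: [582.4, 2.5, -2.8]
force: [-1.7, -0.3, 5.1]
eef_pos: [582.4, 2.5, -3.3]
force: [-1.3, -0.0, 5.0]
eef_pos: [582.4, 2.4, -3.8]
force: [-0.9, 0.2, 5.5]
eef_pos: [582.4, 2.5, -4.4]
force: [-1.2, -0.2, 6.9]
```

```bash
python3 -m crank '[[[0,0,0.01,0,0,0]]]'
```

```text
clock: 8.98
eef_pos: [582.4, 2.5, -4.6]
tool_rot: [3.138, 0.004, 2.75]
force: [-2.4, -0.4, 5.5]
width: 0.0
```

```bash
python3 -m crank '[[[0,0,0.005,0,0,0]]]'
```

```text
clock: 9.07
eef_pos: [582.4, 2.5, -4.7]
tool_rot: [3.138, 0.004, 2.75]
force: [-2.0, 0.2, 5.8]
width: 0.1
```

Not the stop, only noise. I'll continue with a threshold of 7.5.

```bash
g(){ tee o | grep -E 'pos|force'; python3 -c "
import re;f=re.search(r'force: \[(.*?)\]',open('o').read()).group(1).split(',')
raise SystemExit(float(f[2])>7.2)"; }
python3 -m crank '[[[0,0,0.02,0,0,0]]]'|g && python3 -m crank '[[[0,0,0.02,0,0,0]]]'|g && python3 -m crank '[[[0,0,0.02,0,0,0]]]'|g && python3 -m crank '[[[0,0,0.02,0,0,0]]]'|g && python3 -m crank '[[[0,0,0.02,0,0,0]]]'|g && python3 -m crank '[[[0,0,0.02,0,0,0]]]'|g && python3 -m crank '[[[0,0,0.02,0,0,0]]]'|g && python3 -m crank '[[[0,0,0.02,0,0,0]]]'|g && python3 -m crank '[[[0,0,0.02,0,0,0]]]'|g && python3 -m crank '[[[0,0,0.02,0,0,0]]]'|g && python3 -m crank '[[[0,0,0.02,0,0,0]]]'|g && python3 -m crank '[[[0,0,0.02,0,0,0]]]'|g
```

```text
eef_pos: [582.4, 2.5, -5.2]
force: [-1.9, -0.2, 6.1]
eef_pos: [582.4, 2.5, -5.6]
force: [-1.1, -0.5, 7.7]
```

```bash
python3 -m crank '[[[0,0,0.01,0,0,0]]]'
```

```text
clock: 9.32
eef_pos: [582.3, 2.4, -5.6]
tool_rot: [3.138, 0.004, 2.75]
force: [-1.2, 0.2, 8.1]
width: 0.2
```

```bash
python3 -m crank '[[[0,0,0.01,0,0,0]]]'
```

```text
clock: 9.4
eef_pos: [582.4, 2.5, -5.6]
tool_rot: [3.137, 0.004, 2.75]
force: [-1.8, -0.2, 7.6]
width: 0.0
```

```bash
python3 -m crank '[[[0,0,0.02,0,0,0]]]'
```

```text
clock: 9.48
eef_pos: [582.4, 2.5, -5.8]
tool_rot: [3.137, 0.004, 2.75]
force: [-2.6, 0.7, 10.8]
width: 0.3
```

```bash
python3 -m crank '[[[0,0,0.025,0,0,0]]]'
```

```text
clock: 9.57
eef_pos: [582.4, 2.5, -6.0]
tool_rot: [3.137, 0.004, 2.75]
force: [-2.9, -0.5, 9.4]
width: 0.2
```

```bash
python3 -m crank '[[[0,0,0.03,0,0,0]]]'
```

```text
clock: 9.65
eef_pos: [582.4, 2.5, -6.3]
tool_rot: [3.137, 0.004, 2.75]
force: [-3.5, -1.0, 12.8]
width: -0.2
```

```bash
python3 -m crank '[[[0,0,0.03,0,0,0]]]'
```

```text
clock: 9.73
eef_pos: [582.4, 2.5, -6.5]
tool_rot: [3.137, 0.004, 2.75]
force: [-3.6, 0.4, 12.9]
width: 0.1
```

```bash
python3 -m crank '[[[0,0,-0.1,0,0,0],[0,0,-0.2,0,0,0],[0,0,-0.3,0,0,0],[0,0,-0.4,0,0,0],[0,0,-0.5,0,0,0],[0,0,-0.5,0,0,0],[0,0,-0.5,0,0,0],[0,0,-0.5,0,0,0],[0,0,-0.5,0,0,0],[0,0,-0.3,0,0,0]]]'
python3 - <<'E'
from h import *
to(545.8,-264.3,130,75.6)
p=shot('wrist','w3');W=cloud(p);print([tuple(int(a) for a in np.nan_to_num(np.round(W[v,320]))) for v in range(170,240,6)])
E
```

```text
clock: 10.57
eef_pos: [581.0, 2.1, 114.6]
tool_rot: [3.138, 0.003, 2.75]
force: [-0.5, 0.5, 0.5]
width: 0.1
clock 10.57 pos [581.    2.1 114.6] f [-0.5  0.5  0.5] units [-2.302 -8.655 -0.537] rot [ 0.033  0.03  -1.336] len 269.16341612379426
[(563, 12, 5), (561, 12, 48), (565, 10, 47), (569, 9, 48), (574, 7, 49), (578, 5, 49), (583, 3, 48), (588, 1, 48), (593, -1, 47), (598, -3, 47), (603, -5, 48), (571, 7, 143)]
```

```bash
python3 -m crank '[[[-0.1,-0.4,-0.05,0,0,-0.1],[-0.25,-0.9,-0.05,0,0,-0.13],[-0.25,-0.9,-0.05,0,0,-0.13],[-0.25,-0.9,-0.05,0,0,-0.13],[-0.25,-0.9,-0.05,0,0,-0.13],[-0.25,-0.9,-0.05,0,0,-0.13],[-0.25,-0.9,-0.05,0,0,-0.13],[-0.25,-0.9,-0.05,0,0,-0.13],[-0.2,-0.7,0,0,0,-0.13],[-0.1,-0.4,0,0,0,-0.1],[0,0,0,0,0,0],[0,0,0,0,0,0]]]' -1
python3 - <<'E'
from h import *
to(545.8,-264.3,60,75.6)
p=shot('wrist','w4');W=cloud(p);g=p['color'].max(2)
m=((abs(W[...,2]-18)<4)&(abs(W[...,0]-546)<45)&(abs(W[...,1]+264)<45)&(g<110)).astype(np.uint8)
q=W[m>0];print(m.sum(),q.mean(0),cv2.minAreaRect(q[:,:2].astype(np.float32)))
E
```

```text
clock: 11.62
eef_pos: [565.7, -247.7, 125.9]
tool_rot: [3.135, 0.005, 2.892]
force: [-0.6, 1.5, -0.1]
width: 85.0
clock 11.62 pos [ 565.7 -247.7  125.9] f [-0.6  1.5 -0.1] units [ 0.517 -0.714  2.189] rot [0.061 0.043 0.017] len 70.7967760893161
2745 [ 545.95330518 -263.51509162   17.53421066] ((546.4891967773438, -263.758544921875), (49.044288635253906, 49.07666015625), 75.30638885498047)
```

View pics/w4.png

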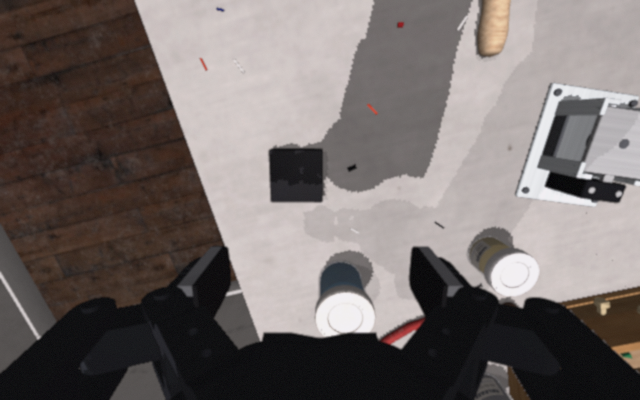

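```bash
python3 - <<'E'
from h import *
p=shot('wrist');W=cloud(p);s=ctrl.read_state();print(s['eef_pos'])
for u in (222,226,230,415,420): print(u,[tuple(int(a) for a in np.nan_to_num(np.round(W[v,u]))) for v in range(236,276,4)])
to(546,-264,45,75.5)
E
```

```text
[ 565.90372381 -246.56341433  125.92875781]
222 [(592, -358, -1), (850, -701, -780), (866, -706, -781), (544, -286, 170), (545, -286, 172), (547, -286, 173), (548, -286, 173), (550, -287, 173), (552, -287, 174), (554, -288, 174)]
226 [(593, -354, -2), (596, -354, 2), (601, -357, 0), (546, -286, 166), (548, -287, 166), (549, -287, 167), (551, -287, 167), (553, -288, 168), (554, -288, 169), (556, -289, 169)]
230 [(593, -349, 0), (598, -351, 0), (602, -353, -1), (606, -354, 0), (611, -356, 0), (616, -357, -1), (620, -359, -2), (954, -704, -780), (557, -288, 164), (559, -289, 164)]
415 [(642, -162, -1), (647, -162, -1), (651, -163, -1), (565, -203, 170), (568, -203, 169), (569, -204, 170), (571, -204, 171), (572, -205, 172), (574, -205, 172), (575, -206, 173)]
420 [(643, -157, 0), (648, -157, -1), (653, -158, -1), (566, -201, 169), (565, -202, 175), (566, -203, 177), (568, -203, 176), (569, -204, 177), (571, -204, 178), (573, -205, 178)]
clock 11.72 pos [ 565.9 -246.6  125.9] f [-0.2  0.4 -0.6] units [ 0.512 -0.744  2.691] rot [0.063 0.041 0.052] len 85.14491518262204
```

```bash
python3 -m crank '[[[0.17,-0.25,0.1,0.02,0.01,0.02],[0.17,-0.25,0.3,0.02,0.01,0.02],[0.1,-0.15,0.5,0,0,0],[0.03,-0.05,0.6,0,0,0],[0,0,0.6,0,0,0],[0,0,0.6,0,0,0],[0,0,0.5,0,0,0],[0,0,0.2,0,0,0],[0,0,0,0,0,0],[0,0,0,0,0,0]]]' -0.46
python3 - <<'E'
from h import *
p=shot('wrist','w5');W=cloud(p);s=ctrl.read_state();print(s['width'])
to(546,-264,-25,75.5)
g=p['color'].max(2)
m=((abs(W[...,2]-18)<3)&(abs(W[...,0]-546)<45)&(abs(W[...,1]+264)<45)&(g<110)).astype(np.uint8)
q=W[m>0];print(m.sum(),q.mean(0),cv2.minAreaRect(q[:,:2].astype(np.float32)))
E
```

```text
clock: 12.55
eef_pos: [542.5, -255.0, 16.4]
tool_rot: [3.137, -0.003, 2.901]
force: [0.4, -0.8, 0.9]
width: 62.1
62.1887987830016
clock 12.6 pos [ 542.6 -255.    16.6] f [-1.1  0.8  0.3] units [-0.185 -0.27   1.384] rot [ 0.047 -0.029  0.123] len 42.673129642246415
6345 [ 545.30691242 -263.6157734    17.47091069] ((546.4700317382812, -263.8037109375), (49.740501403808594, 49.87293243408203), 76.07808685302734)
```

View pics/w5.png

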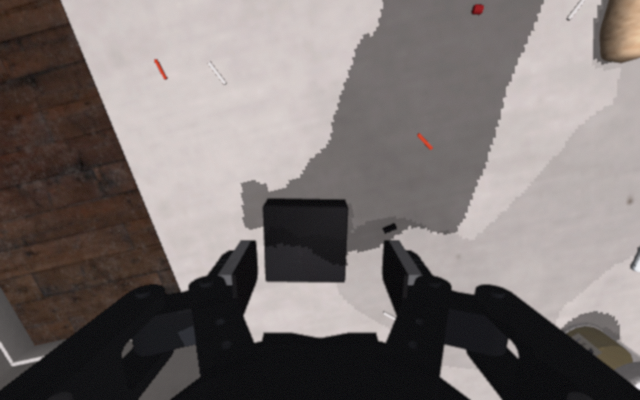

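The block (306,240) lies between and just ahead of the fingers (250 and 387), and it is square to them. I'll correct the position and go down.

```bash
python3 -m crank '[[[-0.06,-0.09,0,0.01,0,0],[-0.06,-0.09,0,0.01,0,0],[-0.06,-0.09,0,0,0,0],[0,0,0.1,0,0,0],[0,0,0.2,0,0,0],[0,0,0.2,0,0,0],[0,0,0.1,0,0,0],[0,0,0,0,0,0],[0,0,0,0,0,0]]]'
python3 - <<'E'
from h import *
to(546.3,-263.9,-25,75.6)
p=shot('wrist');W=cloud(p)
for u in (244,248,252,256,390,394): print(u,[tuple(int(a) for a in np.nan_to_num(np.round(W[v,u]))) for v in range(232,262,4)])
E
```

```text
clock: 13.35
eef_pos: [549.1, -266.8, 0.4]
tool_rot: [3.14, 0.004, 2.901]
force: [0.2, 0.3, 0.5]
width: 62.2
clock 13.35 pos [ 5.491e+02 -2.668e+02  4.000e-01] f [0.2 0.3 0.5] units [0.117 0.069 0.848] rot [0.011 0.041 0.105] len 25.75071032881958
244 [(538, -309, -1), (539, -310, 1), (530, -298, 34), (530, -297, 39), (530, -296, 44), (530, -295, 49), (531, -294, 53), (531, -293, 55)]
248 [(538, -307, 0), (540, -308, -1), (530, -296, 35), (531, -295, 40), (531, -294, 44), (531, -293, 47), (533, -294, 48), (535, -294, 48)]
252 [(538, -304, 0), (541, -305, 0), (531, -294, 34), (531, -293, 39), (533, -294, 40), (535, -294, 40), (536, -295, 41), (538, -295, 40)]
256 [(539, -302, 0), (541, -303, 0), (544, -304, -1), (535, -294, 31), (537, -295, 31), (538, -295, 33), (540, -296, 33), (542, -296, 32)]
390 [(558, -225, -1), (560, -225, 1), (547, -231, 34), (547, -232, 39), (546, -233, 43), (547, -233, 45), (549, -234, 46), (550, -234, 46)]
394 [(559, -222, -1), (561, -223, -1), (547, -229, 34), (547, -230, 39), (546, -231, 44), (546, -232, 49), (546, -233, 51), (548, -233, 52)]
```

```bash
python3 -m crank '[[[0.06,0.03,0.05,0,0,0.02],[0.05,0.03,0.1,0,0,0.02],[0,0,0.2,0,0,0],[0,0,0.2,0,0,0],[0,0,0.15,0,0,0],[0,0,0.05,0,0,0],[0,0,0,0,0,0],[0,0,0,0,0,0]]]'; python3 -c "
from h import *
to(546.3,-263.9,-25,75.6)"
```

```text
clock: 14.07
eef_pos: [545.8, -263.3, -24.9]
tool_rot: [3.14, 0.003, 2.897]
force: [-0.5, 0.6, 0.2]
width: 61.9
clock 14.07 pos [ 545.8 -263.3  -24.9] f [-0.5  0.6  0.2] units [-0.022 -0.017  0.004] rot [0.015 0.031 0.066] len 0.8321504548737308
```

Close, then lift.

```bash
python3 -m crank '[[[0,0,0,0,0,0],[0,0,0,0,0,0],[0,0,0,0,0,0],[0,0,0,0,0,0],[0,0,0,0,0,0],[0,0,0,0,0,0],[0,0,0,0,0,0],[0,0,0,0,0,0]]]' 1
python3 -m crank '[[[0,0,-0.1,0,0,0],[0,0,-0.3,0,0,0],[0,0,-0.5,0,0,0],[0,0,-0.7,0,0,0],[0,0,-0.7,0,0,0],[0,0,-0.7,0,0,0],[0,0,-0.6,0,0,0],[0,0,-0.3,0,0,0],[0,0,0,0,0,0],[0,0,0,0,0,0]]]'
python3 -c "
from h import *
to(581.5,2.5,80,67.6)"
```

```text
clock: 14.73
eef_pos: [546.3, -263.7, -24.1]
tool_rot: [3.14, 0.005, 2.897]
force: [-0.1, -0.7, -0.9]
width: 48.7
clock: 15.57
eef_pos: [545.0, -263.4, 101.9]
tool_rot: [3.14, 0.004, 2.897]
force: [-0.5, 0.4, -0.3]
width: 48.9
clock 15.57 pos [ 545.  -263.4  101.9] f [-0.5  0.4 -0.3] units [0.969 8.894 0.737] rot [0.015 0.04  1.398] len 269.29529652804223
```

```bash
python3 -m crank '[[[0.03,0.3,0,0,0,0.05],[0.06,0.6,0,0,0,0.14],[0.09,0.85,0,0,0,0.15],[0.1,0.9,0,0,0,0.15],[0.1,0.9,0,0,0,0.15],[0.1,0.9,0,0,0,0.15],[0.1,0.9,0,0,0,0.15],[0.1,0.9,0,0,0,0.15],[0.1,0.9,0,0,0,0.15],[0.07,0.6,0,0,0,0.1],[0.05,0.3,0,0,0,0.05],[0,0,0,0,0,0]]]'
python3 -m crank '[[[0,0,0,0,0,0],[0,0,0,0,0,0]]]'
python3 - <<'E'
from h import *
to(581.5,2.5,80,67.6)
p=shot('wrist','w6');W=cloud(p)
q=W[abs(W[...,2]-50)<4];q=q[(abs(q[:,0]-585)<60)&(abs(q[:,1])<60)];print('dock tops+plat',cv2.minAreaRect(q[:,:2].astype(np.float32)))
E
```

```text
clock: 16.57
eef_pos: [585.4, -7.0, 86.1]
tool_rot: [-3.138, -0.023, 2.74]
force: [0.0, 0.3, -0.2]
width: 48.7
clock: 16.73
eef_pos: [583.8, -7.5, 84.5]
tool_rot: [-3.136, -0.025, 2.741]
force: [0.8, 0.2, -0.2]
width: 48.6
clock 16.73 pos [583.8  -7.5  84.5] f [ 0.8  0.2 -0.2] units [0.196 0.279 0.155] rot [-0.055 -0.243 -0.089] len 11.22690840599653
dock tops+plat ((576.5731811523438, 5.794239044189453), (62.84663772583008, 52.85020065307617), 67.93647003173828)
```

View pics/w6.png

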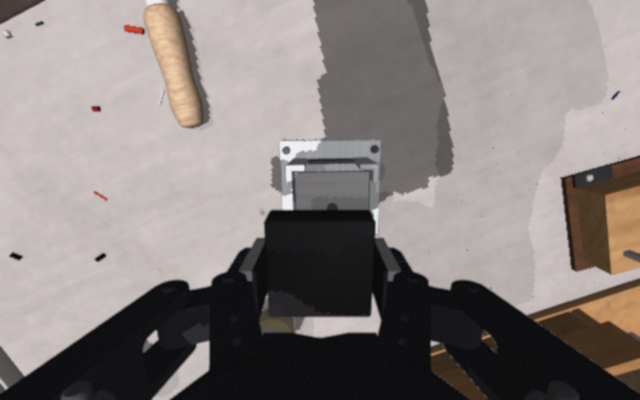

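The block is held square between the fingers (block top 265–373, rows 212–315). The raised platform with its dot (332,207) shows beyond it, and the tool is slightly tilted. I'll correct that and measure both in the same camera.

```bash
python3 -m crank '[[[0.06,0.09,0.05,-0.02,-0.08,-0.03],[0.06,0.09,0.05,-0.02,-0.08,-0.03],[0.05,0.08,0.05,-0.01,-0.08,-0.03],[0,0,0,0,0,0],[0,0,0,0,0,0],[0,0,0,0,0,0]]]'
python3 - <<'E'
from h import *
to(581.5,2.5,45,67.6)
p=shot('wrist');W=cloud(p);g=p['color'].max(2);s=ctrl.read_state()
q=W[abs(W[...,2]-50)<4];q=q[(abs(q[:,0]-585)<60)&(abs(q[:,1])<60)];print('dock tops+plat',cv2.minAreaRect(q[:,:2].astype(np.float32)))
zz=W[240:300,290:350,2];print('top z',np.nanmedian(zz))
m=(abs(W[...,2]-np.nanmedian(zz))<3)&(g<110);m[:, :260]=0;m[:,380:]=0;m[325:]=0
n,l,st,c=cv2.connectedComponentsWithStats(m.astype(np.uint8));i=1+np.argmax(st[1:,4]);q=W[l==i]
A=np.c_[q[:,:2],np.ones(len(q))];f=np.linalg.lstsq(A,q[:,2],rcond=None)[0];print('slope',f[:2])
r=cv2.minAreaRect(q[:,:2].astype(np.float32));print('block',r,st[i]); print('block-tcp',np.array(r[0])-s['eef_pos'][:2])
E
```

```text
clock: 17.28
eef_pos: [580.3, -4.9, 79.8]
tool_rot: [-3.138, 0.003, 2.742]
force: [-0.3, 0.5, -0.7]
width: 48.3
clock 17.28 pos [580.3  -4.9  79.8] f [-0.3  0.5 -0.7] units [0.063 0.246 1.16 ] rot [-0.032  0.024 -0.084] len 35.63089063626262
dock tops+plat ((565.19873046875, 10.233695983886719), (62.7473258972168, 28.505874633789062), 67.9400634765625)
top z 121.96996767637907
slope [ 0.00019869 -0.00584214]
block ((581.5673828125, -4.078559875488281), (54.13146209716797, 50.29892349243164), 67.15380096435547) [  260   218   120    99 10580]
block-tcp [1.13794264 0.91785979]
```

```bash
python3 -m crank '[[[0.03,0.09,0,-0.01,0.01,-0.04],[0.03,0.09,0,-0.01,0.01,-0.04],[0.03,0.07,0.05,0,0,-0.03],[0,0,0.2,0,0,0],[0,0,0.3,0,0,0],[0,0,0.3,0,0,0],[0,0,0.2,0,0,0],[0,0,0.1,0,0,0],[0,0,0,0,0,0],[0,0,0,0,0,0]]]'
python3 - <<'E'
from h import *
to(580.5,2.9,24,67.8)
p=shot('wrist','w7');W=cloud(p);g=p['color'].max(2);s=ctrl.read_state()
zz=W[240:300,290:350,2];print('top z',np.nanmedian(zz))
m=(abs(W[...,2]-np.nanmedian(zz))<3)&(g<110);m[:, :260]=0;m[:,380:]=0;m[325:]=0
n,l,st,c=cv2.connectedComponentsWithStats(m.astype(np.uint8));i=1+np.argmax(st[1:,4]);q=W[l==i]
r=cv2.minAreaRect(q[:,:2].astype(np.float32));print('block',r,st[i]); print('block-tcp',np.array(r[0])-s['eef_pos'][:2])
q=W[abs(W[...,2]-51)<3];q=q[(abs(q[:,0]-585)<60)&(abs(q[:,1])<60)];print('dock',cv2.minAreaRect(q[:,:2].astype(np.float32)))
E
```

```text
clock: 18.17
eef_pos: [580.8, 3.8, 40.5]
tool_rot: [-3.14, -0.001, 2.755]
force: [-0.3, -0.7, -1.5]
width: 48.4
clock 18.17 pos [580.8   3.8  40.5] f [-0.3 -0.7 -1.5] units [-0.003 -0.029  0.549] rot [-0.015 -0.008  0.005] len 16.47945072277887
top z 82.54812909670324
block ((582.0996704101562, 4.3570098876953125), (54.523773193359375, 50.45040512084961), 67.40946960449219) [  260   217   120   100 10598]
block-tcp [1.32708231 0.58199454]
dock ((558.1266479492188, 13.210391998291016), (63.07679748535156, 13.216034889221191), 67.974853515625)
```

View pics/w7.png

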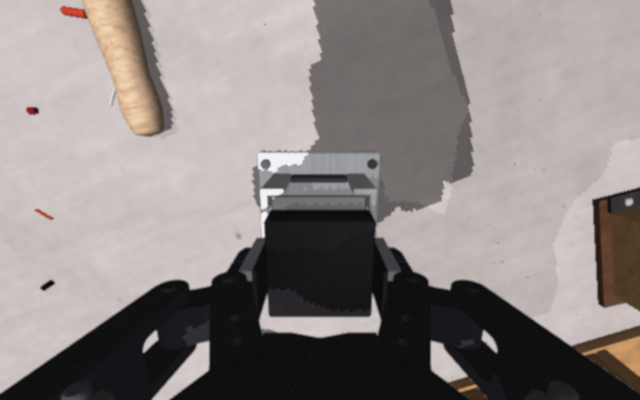

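The block sits over the well, square to the posts and about 0.7 mm off. I'll lower it.

```bash
python3 -m crank '[[[0.01,-0.014,0,0,0,0],[0.01,-0.013,0,0,0,0],[0,0,0.05,0,0,0],[0,0,0.1,0,0,0],[0,0,0.1,0,0,0],[0,0,0.08,0,0,0],[0,0,0.03,0,0,0],[0,0,0,0,0,0]]]'
python3 - <<'E'
from h import *
to(580.3,3,24,67.8)
p=shot('wrist','w8');W=cloud(p);g=p['color'].max(2);s=ctrl.read_state()
zz=W[240:300,290:350,2];print('top z',np.nanmedian(zz))
E
```

```text
clock: 18.88
eef_pos: [581.0, 3.0, 30.1]
tool_rot: [-3.141, 0.002, 2.754]
force: [0.6, -0.4, -0.9]
width: 48.3
clock 18.88 pos [581.    3.   30.1] f [ 0.6 -0.4 -0.9] units [ 0.023 -0.008  0.202] rot [-0.004  0.019  0.002] len 6.106849573273852
top z 72.17606813755569
```

```bash
python3 -m crank '[[[0.023,-0.005,0,0,0,0],[0.01,0,0,0,0,0],[0,0,0.04,0,0,0],[0,0,0.04,0,0,0],[0,0,0.04,0,0,0],[0,0,0.02,0,0,0],[0,0,0,0,0,0]]]'
python3 - <<'E'
from h import *
to(580.3,3,24,67.8)
p=shot('wrist','w8');W=cloud(p)
print('top z',np.nanmedian(W[240:300,290:350,2]))
E
```

```text
clock: 19.52
eef_pos: [580.2, 3.3, 25.7]
tool_rot: [-3.141, 0.002, 2.754]
force: [-0.4, 0.1, -0.2]
width: 48.7
clock 19.52 pos [580.2   3.3  25.7] f [-0.4  0.1 -0.2] units [-0.008 -0.006  0.057] rot [-0.002  0.023  0.002] len 1.7289957880331923
top z 67.82628074529984
```

```bash
python3 -m crank '[[[0,0,0.03,0,0,0],[0,0,0.02,0,0,0]]]'; python3 -m crank '[[[0,0,0.01,0,0,0],[0,0,0,0,0,0]]]'
```

```text
clock: 19.73
eef_pos: [580.3, 3.3, 24.3]
tool_rot: [-3.142, 0.003, 2.754]
force: [-0.8, -0.3, -1.2]
width: 48.5
clock: 19.9
eef_pos: [580.3, 3.3, 23.8]
tool_rot: [-3.141, 0.003, 2.754]
force: [0.4, -0.0, 0.2]
width: 48.6
```

```bash
python3 -m crank '[[[0,0,0.03,0,0,0]]]'; python3 -m crank '[[[0,0,0.01,0,0,0]]]'
```

```text
clock: 19.98
eef_pos: [580.3, 3.3, 23.1]
tool_rot: [-3.142, 0.003, 2.754]
force: [-0.1, -0.6, 3.0]
width: 48.5
clock: 20.07
eef_pos: [580.3, 3.3, 22.9]
tool_rot: [-3.142, 0.003, 2.754]
force: [-0.8, 0.3, 2.5]
width: 48.7
```

```bash
python3 -m crank '[[[0,0,0,0,0,0],[0,0,0,0,0,0],[0,0,0,0,0,0],[0,0,0,0,0,0]]]' -0.46
python3 -m crank '[[[0,0,-0.1,0,0,0],[0,0,-0.2,0,0,0],[0,0,-0.4,0,0,0],[0,0,-0.5,0,0,0],[0,0,-0.5,0,0,0],[0,0,-0.5,0,0,0],[0,0,-0.4,0,0,0],[0,0,-0.1,0,0,0],[0,0,0,0,0,0],[0,0,0,0,0,0]]]'
python3 - <<'E'
from h import *
to(581.2,3.5,50,67.8)
p=shot('wrist','w9');W=cloud(p);g=p['color'].max(2)
m=(abs(W[...,2]-66)<4)&(abs(W[...,0]-581)<45)&(abs(W[...,1]-3)<45)&(g<110);q=W[m]
A=np.c_[q[:,:2]-[581,3],np.ones(len(q))];print('plane',np.linalg.lstsq(A,q[:,2],rcond=None)[0],cv2.minAreaRect(q[:,:2].astype(np.float32)))
E
```

```text
clock: 20.4
eef_pos: [580.7, 3.3, 23.0]
tool_rot: [3.141, 0.003, 2.754]
force: [0.6, -0.4, -0.1]
width: 62.7
clock: 21.23
eef_pos: [581.4, 3.3, 114.3]
tool_rot: [3.14, 0.007, 2.754]
force: [-0.8, 0.4, -0.9]
width: 62.2
clock 21.23 pos [581.4   3.3 114.3] f [-0.8  0.4 -0.9] units [ 2.400e-02 -1.000e-03  2.143e+00] rot [ 0.019  0.069 -0.   ] len 64.30175259330356
plane [4.59255763e-03 1.14417831e-04 6.56764966e+01] ((581.3896484375, 3.764354705810547), (50.06137466430664, 49.87554931640625), 68.0081787109375)
```

View pics/w9.png

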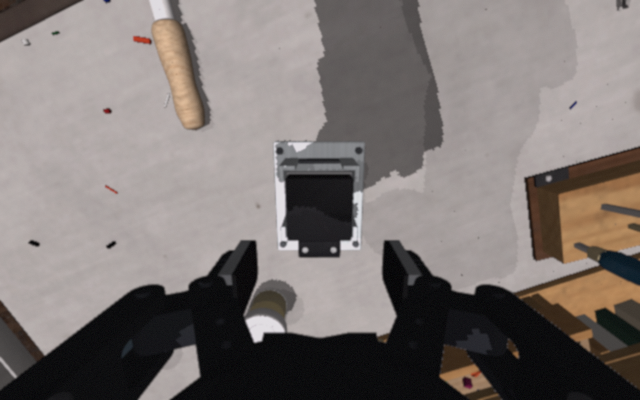

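```bash
python3 -m crank '[[[0.01,0,0.1,0,0.02,0],[0.01,0,0.3,0,0.02,0],[0,0,0.4,0,0.02,0],[0,0,0.4,0,0,0],[0,0,0.35,0,0,0],[0,0,0.2,0,0,0],[0,0,0.1,0,0,0],[0,0,0,0,0,0],[0,0,0,0,0,0]]]' 1; python3 -c "
from h import *
to(581.4,3.7,41,67.8)"
```

```text
clock: 22.03
eef_pos: [576.0, 3.4, 46.6]
tool_rot: [-3.139, -0.011, 2.754]
force: [-1.8, 0.8, 0.0]
width: 0.3
clock 22.03 pos [576.    3.4  46.6] f [-1.8  0.8  0. ] units [-0.165  0.077  0.185] rot [-0.028 -0.103 -0.001] len 7.786349820423389
```

```bash
python3 -m crank '[[[-0.08,0.01,0,-0.01,-0.04,0],[-0.06,0,0,-0.01,-0.04,0],[-0.02,0,0,0,-0.02,0],[0,0,0,0,0,0],[0,0,0,0,0,0]]]'; python3 -c "
from h import *
to(581.4,3.7,41,67.8)"
```

```text
clock: 22.45
eef_pos: [582.7, 1.7, 48.4]
tool_rot: [3.141, 0.004, 2.754]
force: [-0.1, 0.4, -0.6]
width: -0.4
clock 22.45 pos [582.7   1.7  48.4] f [-0.1  0.4 -0.6] units [0.067 0.046 0.245] rot [ 0.009  0.04  -0.001] len 7.751817234756555
```

```bash
python3 -m crank '[[[0.03,0.02,0.03,0,0.01,0],[0.02,0.02,0.03,0,0.01,0],[0,0,0.03,0,0,0],[0,0,0.03,0,0,0],[0,0,0.03,0,0,0],[0,0,0.03,0,0,0]]]';python3 -m crank '[[[0,0,0.03,0,0,0],[0,0,0.03,0,0,0],[0,0,0.03,0,0,0]]]'; python3 -m crank '[[[0,0,0.03,0,0,0],[0,0,0.03,0,0,0],[0,0,0.03,0,0,0]]]'
```

```text
clock: 22.95
eef_pos: [582.3, 3.8, 43.5]
tool_rot: [3.14, 0.003, 2.754]
force: [-0.3, 0.1, 0.5]
width: 0.4
clock: 23.2
eef_pos: [582.2, 3.8, 40.5]
tool_rot: [3.14, 0.003, 2.754]
force: [-0.5, 0.7, 2.1]
width: 0.3
clock: 23.45
eef_pos: [582.2, 3.8, 38.1]
tool_rot: [3.14, 0.003, 2.754]
force: [-1.5, -0.1, 2.5]
width: -0.0
```

```bash
python3 -m crank '[[[0,0,0.03,0,0,0],[0,0,0.03,0,0,0],[0,0,0.03,0,0,0],[0,0,0.03,0,0,0],[0,0,0.03,0,0,0],[0,0,0.03,0,0,0],[0,0,0.03,0,0,0],[0,0,0.03,0,0,0]]]'; python3 -m crank '[[[0,0,0.03,0,0,0],[0,0,0.03,0,0,0],[0,0,0.03,0,0,0],[0,0,0.03,0,0,0],[0,0,0.03,0,0,0],[0,0,0.03,0,0,0],[0,0,0.03,0,0,0],[0,0,0.03,0,0,0]]]'
```

```text
clock: 24.12
eef_pos: [582.2, 3.7, 30.6]
tool_rot: [3.14, 0.003, 2.754]
force: [-0.4, -0.2, 4.2]
width: -0.0
clock: 24.78
eef_pos: [582.2, 3.8, 22.9]
tool_rot: [3.14, 0.003, 2.754]
force: [-1.4, -0.0, 4.5]
width: -0.3
```

```bash
python3 -m crank '[[[0,0,0.03,0,0,0],[0,0,0.03,0,0,0],[0,0,0.03,0,0,0],[0,0,0.03,0,0,0]]]'
```

```text
clock: 25.12
eef_pos: [582.2, 3.8, 19.0]
tool_rot: [3.14, 0.003, 2.754]
force: [-1.1, 1.1, 5.1]
width: 0.0
```

```bash
g(){ tee o | grep -E 'pos|force'; python3 -c "
import re;f=re.search(r'force: \[(.*?)\]',open('o').read()).group(1).split(',')
raise SystemExit(float(f[2])>7.2)"; }
python3 -m crank '[[[0,0,0.03,0,0,0],[0,0,0.03,0,0,0],[0,0,0.03,0,0,0]]]'|g && python3 -m crank '[[[0,0,0.02,0,0,0]]]'|g && python3 -m crank '[[[0,0,0.02,0,0,0]]]'|g && python3 -m crank '[[[0,0,0.02,0,0,0]]]'|g && python3 -m crank '[[[0,0,0.02,0,0,0]]]'|g && python3 -m crank '[[[0,0,0.02,0,0,0]]]'|g && python3 -m crank '[[[0,0,0.02,0,0,0]]]'|g && python3 -m crank '[[[0,0,0.02,0,0,0]]]'|g && python3 -m crank '[[[0,0,0.02,0,0,0]]]'|g && python3 -m crank '[[[0,0,0.02,0,0,0]]]'|g && python3 -m crank '[[[0,0,0.02,0,0,0]]]'|g && python3 -m crank '[[[0,0,0.02,0,0,0]]]'|g
```

```text
eef_pos: [582.2, 3.8, 16.1]
force: [-1.9, -0.0, 5.8]
eef_pos: [582.2, 3.8, 15.5]
force: [-1.7, 0.7, 4.1]
eef_pos: [582.2, 3.7, 14.8]
force: [-0.6, -0.0, 5.1]
eef_pos: [582.2, 3.8, 14.2]
force: [-1.2, 0.2, 6.1]
eef_pos: [582.2, 3.8, 13.6]
force: [-0.6, 0.3, 5.8]
eef_pos: [582.2, 3.8, 13.0]
force: [-1.8, -0.3, 4.8]
eef_pos: [582.2, 3.8, 12.5]
force: [-1.8, -0.9, 8.1]
```

At the stop, as expected near TCP 12. Last time the steps 0.02, 0.025, 0.03, 0.03 brought 12.9 N.

```bash
python3 -m crank '[[[0,0,0.02,0,0,0]]]'
```

```text
clock: 25.95
eef_pos: [582.2, 3.8, 12.1]
tool_rot: [3.14, 0.003, 2.754]
force: [-2.4, 0.3, 10.2]
width: -0.2
```

```bash
python3 -m crank '[[[0,0,0.025,0,0,0]]]'
```

```text
clock: 26.03
eef_pos: [582.2, 3.8, 11.7]
tool_rot: [3.14, 0.003, 2.754]
force: [-2.6, 0.6, 10.0]
width: -0.1
```

```bash
python3 -m crank '[[[0,0,0.028,0,0,0]]]'
```

```text
clock: 26.12
eef_pos: [582.2, 3.8, 11.5]
tool_rot: [3.139, 0.003, 2.754]
force: [-3.3, 0.1, 12.6]
width: -0.1
```

```bash
python3 -m crank '[[[0,0,0.027,0,0,0]]]'; python3 -m crank '[[[0,0,-0.1,0,0,0],[0,0,-0.1,0,0,0],[0,0,-0.2,0,0,0],[0,0,-0.2,0,0,0],[0,0,-0.3,0,0,0],[0,0,-0.5,0,0,0],[0,0,-0.5,0,0,0],[0,0,-0.5,0,0,0],[0,0,-0.5,0,0,0],[0,0,-0.3,0,0,0],[0,0,0,0,0,0],[0,0,0,0,0,0]]]'
python3 - <<'E'
from h import *
p=shot('wrist','w10');W=cloud(p);g=p['color'].max(2)
q=W[(abs(W[...,0]-581)<15)&(abs(W[...,1]-4)<15)&(W[...,2]<90)]
A=np.c_[q[:,:2]-[581,3],np.ones(len(q))];print('plane',np.linalg.lstsq(A,q[:,2],rcond=None)[0])
t=shot('top')
for n,z in(('jar',51),):
    pass
for q in('frit_jar_2','brass_paddle','marver_block'):
    for r in ctrl.search_frame(q,t)[:3]: print(q,round(r['conf'],2),np.round(r['extent']))
E
```

```text
clock: 26.2
eef_pos: [582.2, 3.8, 11.4]
tool_rot: [3.139, 0.003, 2.754]
force: [-2.0, 0.1, 11.9]
width: 0.2
clock: 27.2
eef_pos: [582.1, 3.6, 114.0]
tool_rot: [3.139, 0.005, 2.754]
force: [0.3, -0.1, 0.4]
width: -0.1
plane [-3.20710211e-04 -2.57468519e-04  5.19107774e+01]
frit_jar_2 0.98 [409. 140.  26.  30.]
frit_jar_2 0.83 [331. 137.  24.  22.]
brass_paddle 0.58 [313. 260.  26.  69.]
```

View pics/w10.png

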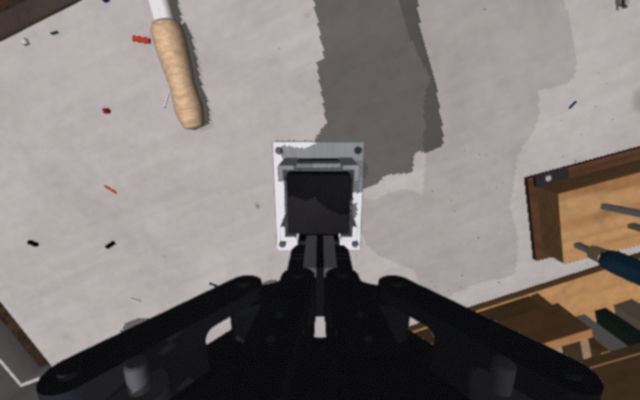

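The block (319,205) is between the posts, flat, with its top at 51.9 mm. I'll wait half a second, measure again and hand in.

```bash
python3 -m crank '[[[0,0,0,0,0,0],[0,0,0,0,0,0],[0,0,0,0,0,0],[0,0,0,0,0,0],[0,0,0,0,0,0],[0,0,0,0,0,0]]]'
python3 - <<'E'
from h import *
p=shot('wrist');W=cloud(p)
q=W[(abs(W[...,0]-581)<15)&(abs(W[...,1]-4)<15)&(W[...,2]<90)];z=np.median(q[:,2]);print(z)
if abs(z-52)<1.5: print(ctrl.finish_job())
E
```

```text
clock: 27.95
eef_pos: [579.7, 3.5, 110.1]
tool_rot: [-3.141, -0.002, 2.754]
force: [1.3, -0.3, -0.6]
width: -0.0
51.89561574616219
the job is handed in; nothing more can be done
None
```

The job is done and handed in at about 28 s: the block lies flat between the dock's posts, held down by the latch and flush with the post tops.

- **Releasing the platform:** I pressed it with the shut fingers and felt the end stop about 14.5 mm below the latched height. The press read at most 12.9 N vertically (13.4 N in all), and the platform rose to 48 mm.
- **Placing the block:** I gripped the block, lowered it between the posts and let go. Its top then measured 65.7 mm (66 expected), level, with the block within about 0.5 mm of the well's centre.
- **Latching it:** I pressed the block to the stop at up to 12.6 N vertically (13.0 N in all). After release its top measured 51.9 mm, and the same again about 0.8 s later; the post tops are at 52 mm. The plane fit after release showed it level.
- **Bystanders:** The top camera found both jars and the paddle where they were at the start, to within its accuracy.

**Checks that disagreed:**
- The fingertips, when shut, turned out to be about 25 mm behind the reported TCP. I went by contact force and depth images instead.
- The top and wrist cameras differed by about 3 mm on where the dock was, so I did the placing from the wrist camera alone.
- The forces are the readings at the end of each move and scatter by about 1 N, so a brief higher value between readings can't be ruled out.

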